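Seat and lock the swab pot in its bench holder

TASK

Push the pot of cotton swabs straight back along the holder's plate until it sits fully home against the back of the bay, then push the holder's lever past its half-way notch to the second stop, so that the bar lies across the mouth of the bay. Work with the fingertips only: keep the pot upright on the plate, do not pick it up, and leave the other things on the bench where they are. Finish with the hand clear of everything.

Things in the scene. Friction and masses are not known exactly. Their poses are not given: they have to be found in the camera images.
- holder: Pot holder fixed to the bench: plate 220 mm (x) by 190 mm (y), top 12 mm above the bench. Origin: centre of its underside; +x points away from the robot to the back of the bay, +y to the robot's left (yaw within 0.3 rad). Bay: grey U of walls, top 40 mm above the bench, open to -x. A stop block 16 by 12 mm, top 58 mm above the bench, stands at the front of the right cheek, x = +21, y = -48 mm.
- bay (a point): Where the middle of the pot's underside is when fully home: on the plate's top (12 mm up), x = +56 mm, y = 0 in the holder's frame. The bay is 85 mm wide inside, centred on y = 0; inner face of its back wall at x = +94 mm, cheeks from x = +20 to +96 mm; flared guides widen the mouth to about 125 mm at x = -15 mm.
- pot: Round pot full of cotton swabs, 77 mm across, 80 mm tall, loose on the plate in front of the bay, 70 to 115 mm short of home. Origin: centre of its underside, on the plate. 0.08 to 0.17 kg. Pushed 30 mm above its foot it slides without tipping; its top is then 50 mm above the fingertips.
- lever (a joint): Lever angle, rad: 0 open (bar points to the holder's -x, at the plate's left edge), 0.785 first detent (half-way notch), 1.571 second stop (bar points to the holder's -y, across the bay's mouth). Vertical axis, grows anticlockwise from above. A spring holds it in each position; leaving one takes 5 to 7 N at the knob, and past the middle between two it snaps into the next.
- knob (a point): Centre of the top of the lever's upright black knob, 106 mm above the bench. The knob is a round stick 18 mm in diameter, from 58 to 106 mm above the bench, 75 mm from the pivot along the bar. The bar is steel, 12 mm wide, 134 mm long from the pivot, between 45 and 53 mm above the bench.
- pivot (a point): Top of the lever's pivot hub (26 mm in diameter), 56 mm above the bench, at x = +4, y = +85 mm in the holder's frame; the lever turns about the vertical through it.
- fixer: Bystander: dropper bottle 25 by 25 by 85 mm, standing right of the holder. Origin: centre of its underside.
- cards: Bystander: small carton 26 by 52 by 24 mm, right of the holder. Origin: centre of its underside.
- tube: Bystander: sample tube 16 by 80 by 15 mm, lying right of the holder, near its front corner. Origin: centre of its underside.
- marker_black: Bystander: marker pen 136 mm long, lying at the left edge of the bench.
- forceps: Bystander: forceps 134 mm long, lying at the left edge of the bench.
- buffer_bottle: Bystander: dropper bottle 25 by 25 by 75 mm, standing at the left edge of the bench.

How it is judged:
By the outcome, as a careful person would: the job done as asked, in the order asked, and still so for the second after the job is handed in, with the robot touching nothing.
It also fails if it takes over 54 s, if anything falls off the work surface, if the arm or the gripper's body presses on something with over 40 N, if the wrist force passes 120 N, or if a joint passes its speed limit or range.

ROBOT

A 6-joint arm with a two-finger parallel gripper is mounted at the origin on a cart in front of the work surface, level with it; the furniture and walls round the work are solid. World frame = base frame: x ahead of the robot, y to its left, z up, the work surface at z = 0. Lengths are in m, angles in rad, forces in N, time in s.
With the tool pointing down it reaches from about 0.4 to 0.825 m from the base axis. Payload 7 kg.
Tool frame: the origin (TCP) lies at the very end of the fingers, on their centre line; the grasp point (between the pads) lies arm.hold_point_z behind it (arm.hold_point_z is the distance from the TCP to the grasp point, in m); z points along the fingers, y is the line along which they close (so a half turn about z gives the same grasp; the last joint's range is limited). The gripper opens to 88 mm and grips with 3 to 60 N. Pads are 19 mm wide; open, the fingers measure 130 mm over their backs; the gripper's body (78 mm by 193 mm) begins 47 mm behind the grasp point.
Start: joints at [1.539, 0.359, 0.012, 0, -1.224, -0.288], TCP at [0.212, 0.641, 0.227] pointing down, gripper open.
Joint ranges: [-3.07, 3.07], [-1.43, 2.12], [-1.02, 1.25], [-3.03, 1.67], [-3.05, -0], [-3.03, 3.03]. Speed limits (rad/s): [2.39, 2.39, 3.01, 3.14, 3.14, 3.14].

INTERFACE

Orientations are given as [roll, pitch, yaw] about the fixed x, y, z axes, in that order (R = Rz(yaw) Ry(pitch) Rx(roll)).
In Python, from station import arm, probe_bus, grab_frame, camera_params gives the robot as it stands (arm), with the cameras as plain functions and the readings (probe_bus).
- The arm moves only by the shell command python3 nudge.py 'ROWS' [FORCE]. ROWS is a JSON list of rows, 1 to 20 of them, each an object with the fields finger_gap (the finger opening in m), xyz (a list: dx, dy, dz in m), turn (a turn about the tool's z in rad); a field left out counts as zero (the opening has to be given); each row is the pose to reach, as a shift and turn from the pose commanded when the command began, along the tool's axes at that moment; what a row does not reach only later rows make up. A row lasts 1/12 s, in which the tool goes at most 0.0417 m and 0.125 rad, less where a joint would pass 70% of its speed; a pose out of reach is approached as far as the arm can. The fingers move at their own pace and stop on an object; FORCE is the grip in N (left out, the last holds). Time passes only in rows, so rows that do not move let the fingers close. It prints the time, the measured TCP pose, the force, the opening and the grip force at its end. Input that does not fit is refused with a message, and nothing moves.
- probe_bus.get_state(): the state, without advancing time (a new reading comes with each control period).
- grab_frame(name): name is "scene" or "top"; returns the picture (480x640x3 uint8, red, green, blue); there is no depth.
- camera_params(name): a dict with "fx", "fy", "cx", "cy" (pixels), "T" (4x4, takes a point from camera to world coordinates). Camera axes: x right, y down, z forward; pixel columns grow to the right and rows downward; lengths in m; the calibration is good to about 2 mm. A picture is of the moment at which its call begins. camera_params takes no time and is no camera call.
- arm.job_done(): hands the job in; it is judged then, once.
The state is a dict: "t": time; "q": joint angles; "qd": joint speeds; "joint_efforts": joint torques, N m; "eef_pos": TCP position; "ee_rot": TCP orientation; "force": force on the tool from outside, world axes, zero at the start; "moment": the same for the moment, N m; "width": finger opening in m; "gripper_force": force on a finger pad.
Only numpy, scipy, OpenCV 4.12 (cv2) and the standard library are available. Lean on these libraries where they do the work, as an engineer would, in place of code of your own. Each camera call takes 0.05 s, during which the arm holds its last target. There are 200 camera calls.

## Working session

There is one attempt and no reset: what is moved stays moved. The work goes in short steps, Python scripts to look and compute and a shell command to move; the robot and the scene stay as the last step left them, time stands still between calls to the robot, and variables do not carry over. Pictures are saved under pics/ and viewed, at most 10 in all, crops included, and the job is handed in when it is done.

```bash
ls; mkdir -p pics
python3 - <<'E'
from station import arm, probe_bus, grab_frame, camera_params
import cv2,numpy as np
for n in("scene","top"):
    f=grab_frame(n); cv2.imwrite(f"pics/{n}0.png",f[:,:,::-1])
    p=camera_params(n); print(n,p["fx"],p["fy"],p["cx"],p["cy"],np.round(p["T"],3).tolist())
s=probe_bus.get_state(); print(s,arm.hold_point_z)
E
```

```text
nudge.py
pics
station.py
scene 540.3335491762463 540.3335491762463 316.7583324937558 238.54550455316055 [[0.814, -0.424, 0.397, 0.13], [-0.581, -0.611, 0.537, -0.422], [0.015, -0.668, -0.744, 0.727], [0.0, 0.0, 0.0, 1.0]]
top 619.895203627912 619.895203627912 315.6602869172404 239.38971868611955 [[0.029, -0.997, 0.078, 0.423], [-1.0, -0.029, -0.009, 0.054], [0.011, -0.077, -0.997, 0.983], [0.0, 0.0, 0.0, 1.0]]
{'t': 0.1, 'q': array([ 1.53911569e+00,  3.59324031e-01,  1.11458457e-02, -2.52100214e-04,
       -1.22408574e+00, -2.88091069e-01]), 'qd': array([-0.00218975, -0.00073952,  0.0015183 ,  0.00165223,  0.00234175,
       -0.00026371]), 'joint_efforts': array([-1.31723857e-03, -5.84161162e+01,  2.93752581e+01,  7.01555282e+00,
        1.02000209e-02, -5.51321727e-05]), 'eef_pos': array([0.21210045, 0.64036128, 0.22571885]), 'ee_rot': array([ 3.14011820e+00, -1.89773679e-04, -3.19857409e-01]), 'force': array([-1.22862975, -0.47111091, -0.6147925 ]), 'moment': array([ 0.02735607,  0.05063476, -0.03180651]), 'gripper_force': 0.0, 'width': 0.08750431814442879} 0.0188
```

View pics/top0.png

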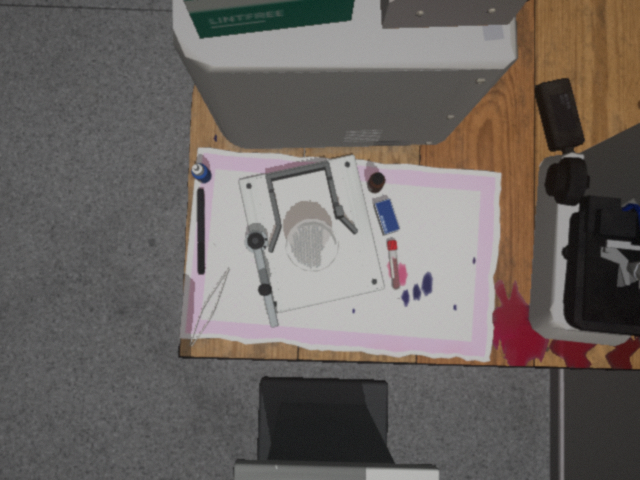

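View pics/scene0.png

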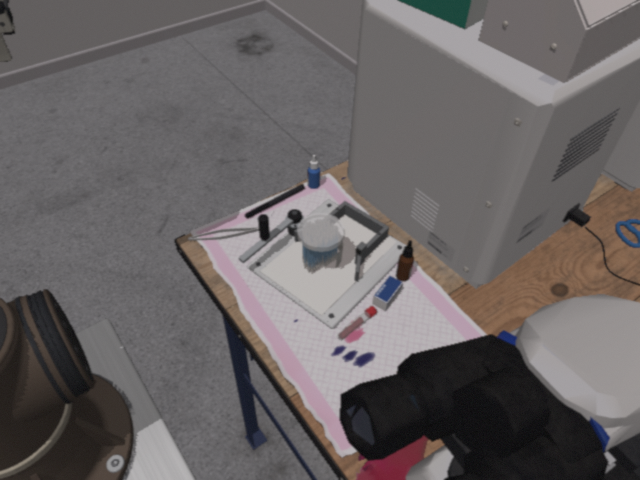

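The top view shows the plate corners near (240,180), (353,155) and (384,288), the pot rim near (312,245), the pivot hub near (256,240) and the knob near (265,290). I'll zoom in to measure.

Run:
```python
import cv2
f=cv2.imread("pics/top0.png")[145:335,185:415]
cv2.imwrite("pics/topz.png",cv2.resize(f,None,fx=3.15,fy=3.15,interpolation=cv2.INTER_CUBIC)[:600,:800])
```

```text
(no output)
```

View pics/topz.png

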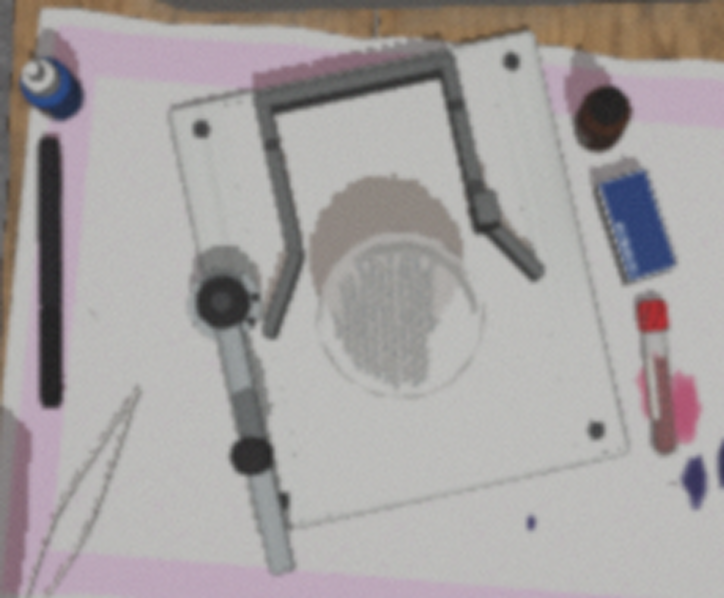

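The zoom shows plate corners at (170,107), (534,30) and (628,453), the hub at (222,300), the knob at (251,455) and the rim circle centred near (400,316). All are crop pixels at ×3.15.

```bash
cat > h.py <<'E'
import numpy as np
from station import arm, probe_bus, grab_frame, camera_params
def ray(name,u,v,z):
    p=camera_params(name);T=np.array(p["T"])
    d=T[:3,:3]@[(u-p["cx"])/p["fx"],(v-p["cy"])/p["fy"],1]
    o=T[:3,3]; return o+d*(z-o[2])/d[2]
def zc(u,v,z): return ray("top",185+u/3.15,145+v/3.15,z)
E
python3 - <<'E'
from h import *
BL,BR,FR=zc(170,107,.012),zc(534,30,.012),zc(628,453,.012)
hub=zc(222,300,.056);kn=zc(251,455,.106);pot=zc(400,316,.092)
print("corners",BL,BR,FR,np.linalg.norm(BL-BR),np.linalg.norm(BR-FR))
y1=np.arctan2(*(BR-FR)[[1,0]]);y2=np.arctan2(*(BL-BR)[[1,0]])-np.pi/2
print("yaw",y1,y2)
C=(BL+FR)/2
print("hub",hub,"knob",kn,np.linalg.norm((hub-kn)[:2]),"pot",pot,"r",84/3.15/620*.89)
for yaw in[(y1+y2)/2]:
    R=np.array([[np.cos(yaw),-np.sin(yaw)],[np.sin(yaw),np.cos(yaw)]])
    c2=hub[:2]-R@[.004,.085]
    print("C",C,c2)
    for n,p in dict(hub=hub,kn=kn,pot=pot,BRin=zc(445,80,.04),stop=zc(486,208,.058)).items(): print(n,R.T@(p[:2]-C[:2]))
    for n,p in dict(fixer=zc(605,105,.085),cards=zc(637,225,.024),tube=zc(655,375,.015)).items(): print(n,p,R.T@(p[:2]-C[:2]))
E
```

```text
corners [0.59128623 0.16903897 0.012     ] [ 0.63614284 -0.01283713  0.012     ] [ 0.42472665 -0.06458119  0.012     ] 0.18732600313100134 0.21765627352590744
yaw 0.24003119111158908 0.2418070227856326
hub [0.49170062 0.13558555 0.056     ] knob [0.41888999 0.11571132 0.106     ] 0.07547432751887476 pot [0.484112   0.05083036 0.092     ] r 0.03827956989247312
C [0.50800644 0.05222889 0.012     ] [0.50809675 0.05208604]
hub [0.00405362 0.08483973]
kn [-0.07139608  0.08291176]
pot [-0.02353803  0.00434296]
BRin [ 0.08828998 -0.04249959]
stop [ 0.020565   -0.04731135]
fixer [ 0.58580105 -0.04172986  0.085     ] [ 0.05312972 -0.10980656]
cards [ 0.53729591 -0.06532412  0.024     ] [ 0.00039597 -0.12114631]
tube [ 0.46371271 -0.07686275  0.015     ] [-0.07381514 -0.11479508]
```

```bash
cat >> h.py <<'E'
YAW=.241; C=np.array([.508,.0522])
R=np.array([[np.cos(YAW),-np.sin(YAW)],[np.sin(YAW),np.cos(YAW)]])
def rel(hx,hy,z,turn_to):
    "tool-axis shift to a holder-frame TCP (m); turn_to = tool x heading in holder frame"
    s=probe_bus.get_state();p=s["eef_pos"];w=s["ee_rot"][2]
    d=C+R@[hx,hy]-p[:2];c,n=np.cos(w),np.sin(w)
    t=-(turn_to+YAW-w)
    return np.round([d[0]*c+d[1]*n,d[0]*n-d[1]*c,p[2]-z,(t+np.pi)%(2*np.pi)-np.pi],4)
def here():
    s=probe_bus.get_state();return np.round(R.T@(s["eef_pos"][:2]-C),4),np.round(s["eef_pos"][2],4),np.round(s["ee_rot"][2]-YAW,3),np.round(R.T@s["force"][:2],1),s["t"]
E
python3 -c "
from h import *
print(rel(-.088,.0043,.18,0))"
python3 nudge.py '[{"finger_gap": 0.024,"xyz": [0.389,0.5085,0.0457],"turn": -0.561},{"finger_gap": 0.024,"xyz": [0.389,0.5085,0.0457],"turn": -0.561},{"finger_gap": 0.024,"xyz": [0.389,0.5085,0.0457],"turn": -0.561},{"finger_gap": 0.024,"xyz": [0.389,0.5085,0.0457],"turn": -0.561},{"finger_gap": 0.024,"xyz": [0.389,0.5085,0.0457],"turn": -0.561},{"finger_gap": 0.024,"xyz": [0.389,0.5085,0.0457],"turn": -0.561},{"finger_gap": 0.024,"xyz": [0.389,0.5085,0.0457],"turn": -0.561},{"finger_gap": 0.024,"xyz": [0.389,0.5085,0.0457],"turn": -0.561},{"finger_gap": 0.024,"xyz": [0.389,0.5085,0.0457],"turn": -0.561},{"finger_gap": 0.024,"xyz": [0.389,0.5085,0.0457],"turn": -0.561},{"finger_gap": 0.024,"xyz": [0.389,0.5085,0.0457],"turn": -0.561},{"finger_gap": 0.024,"xyz": [0.389,0.5085,0.0457],"turn": -0.561},{"finger_gap": 0.024,"xyz": [0.389,0.5085,0.0457],"turn": -0.561},{"finger_gap": 0.024,"xyz": [0.389,0.5085,0.0457],"turn": -0.561},{"finger_gap": 0.024,"xyz": [0.389,0.5085,0.0457],"turn": -0.561},{"finger_gap": 0.024,"xyz": [0.389,0.5085,0.0457],"turn": -0.561},{"finger_gap": 0.024,"xyz": [0.389,0.5085,0.0457],"turn": -0.561},{"finger_gap": 0.024,"xyz": [0.389,0.5085,0.0457],"turn": -0.561}]'
python3 -c "
from h import *
print(here(),rel(-.088,.0043,.047,0))"
```

```text
t: 1.6
eef_pos: [0.4215, 0.0346, 0.1805]
ee_rot: [3.141, 0.001, 0.238]
force: [-0.0, 0.4, -0.0]
width: 0.0236
gripper_force: 0.0
(array([-0.0882,  0.0035]), np.float64(0.1805), np.float64(-0.003), array([0.1, 0.4]), 1.6) [ 0.0002 -0.0008  0.1335 -0.0029]
```

```bash
python3 nudge.py '[{"finger_gap": 0.024,"xyz": [0,-0.0008,0.04],"turn": -0.003},{"finger_gap": 0.024,"xyz": [0,-0.0008,0.08],"turn": -0.003},{"finger_gap": 0.024,"xyz": [0,-0.0008,0.11],"turn": -0.003},{"finger_gap": 0.024,"xyz": [0,-0.0008,0.125],"turn": -0.003},{"finger_gap": 0.024,"xyz": [0,-0.0008,0.133],"turn": -0.003},{"finger_gap": 0.024,"xyz": [0,-0.0008,0.133],"turn": -0.003}]'
python3 - <<'E'
from h import *
import cv2
print(here(),rel(.0099,0,.047,0))
f=grab_frame("scene")[170:340,230:440]
cv2.imwrite("pics/s1.png",cv2.resize(f,None,fx=3.5,fy=3.5)[:,:,::-1])
E
```

```text
t: 2.1
eef_pos: [0.4204, 0.0368, 0.0465]
ee_rot: [3.141, 0.003, 0.245]
force: [0.3, -0.0, -0.7]
width: 0.0245
gripper_force: 0.0
(array([-0.0887,  0.0059]), np.float64(0.0465), np.float64(0.004), array([ 0.2, -0.1]), 2.1) [ 0.0986  0.0064 -0.0005  0.0044]
```

View pics/s1.png

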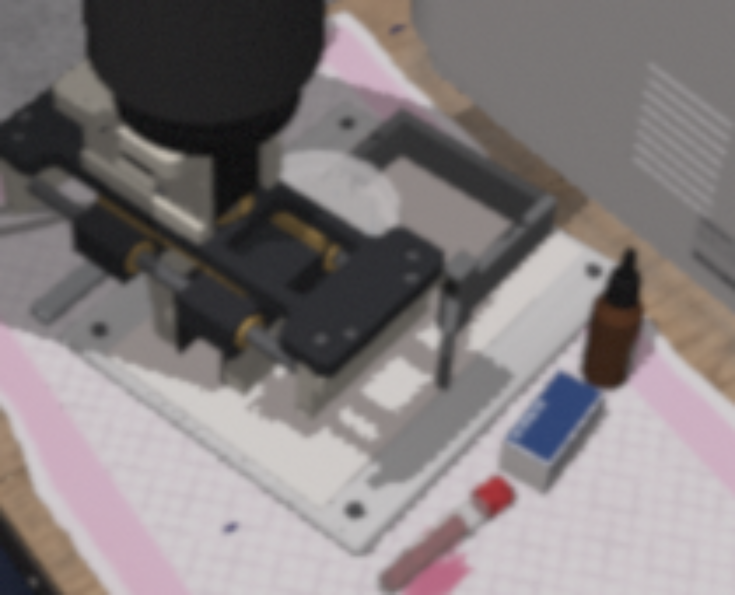

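Run:
```python
from h import *
p=camera_params("scene");T=np.linalg.inv(p["T"])
def pr(hx,hy,z):
    w=C+R@[hx,hy];c=T@[w[0],w[1],z,1];return np.round([(p["fx"]*c[0]/c[2]+p["cx"]-230)*3.5,(p["fy"]*c[1]/c[2]+p["cy"]-170)*3.5])
s=-.0887
for y,z in[(.018,.047),(-.006,.047),(-.027,.047),(-.092,.047),(-.092,.113),(-.027,.113),(.033,.047),(.1,.113)]:print(y,z,pr(s,y,z),pr(s-.01,y,z),pr(s+.039,y,z))
print("pottop",pr(-.0235,.0043,.092))
```

```text
0.018 0.047 [196. 337.] [182. 350.] [253. 289.]
-0.006 0.047 [235. 364.] [220. 377.] [291. 315.]
-0.027 0.047 [270. 389.] [255. 402.] [326. 338.]
-0.092 0.047 [382. 467.] [367. 481.] [437. 413.]
-0.092 0.113 [389. 374.] [373. 388.] [447. 319.]
-0.027 0.113 [270. 294.] [254. 308.] [329. 243.]
0.033 0.047 [173. 321.] [158. 333.] [229. 273.]
0.1 0.113 [ 60. 153.] [ 44. 165.] [120. 108.]
pottop [313. 208.]
```

The fingertips sit where expected, behind the pot, and nothing is touching. I'll push now.

```bash
python3 nudge.py '[{"finger_gap": 0.024,"xyz": [0.008,0.001,0],"turn": 0.004},{"finger_gap": 0.024,"xyz": [0.014,0.0015,0],"turn": 0.004},{"finger_gap": 0.024,"xyz": [0.019,0.002,0],"turn": 0.004},{"finger_gap": 0.024,"xyz": [0.024,0.0025,0],"turn": 0.004},{"finger_gap": 0.024,"xyz": [0.030,0.003,0],"turn": 0.004},{"finger_gap": 0.024,"xyz": [0.036,0.0035,0],"turn": 0.004},{"finger_gap": 0.024,"xyz": [0.042,0.004,0],"turn": 0.004},{"finger_gap": 0.024,"xyz": [0.049,0.005,0],"turn": 0.004},{"finger_gap": 0.024,"xyz": [0.056,0.006,0],"turn": 0.004},{"finger_gap": 0.024,"xyz": [0.063,0.0064,0],"turn": 0.004},{"finger_gap": 0.024,"xyz": [0.070,0.0064,0],"turn": 0.004},{"finger_gap": 0.024,"xyz": [0.077,0.0064,0],"turn": 0.004},{"finger_gap": 0.024,"xyz": [0.083,0.0064,0],"turn": 0.004},{"finger_gap": 0.024,"xyz": [0.088,0.0064,0],"turn": 0.004},{"finger_gap": 0.024,"xyz": [0.092,0.0064,0],"turn": 0.004},{"finger_gap": 0.024,"xyz": [0.092,0.0064,0],"turn": 0.004}]'
python3 - <<'E'
from h import *
import cv2
print(here(),rel(.0099,0,.047,0))
f=grab_frame("scene")[170:340,230:440]
cv2.imwrite("pics/s2.png",cv2.resize(f,None,fx=3.5,fy=3.5)[:,:,::-1])
E
```

```text
t: 3.48
eef_pos: [0.5132, 0.0529, 0.0478]
ee_rot: [3.142, -0.0, 0.24]
force: [-0.2, 0.2, 0.6]
width: 0.0239
gripper_force: 0.0
(array([ 0.0052, -0.0006]), np.float64(0.0478), np.float64(-0.001), array([-0.2,  0.3]), 3.4833) [ 0.0047 -0.0006  0.0008 -0.0006]
```

View pics/s2.png

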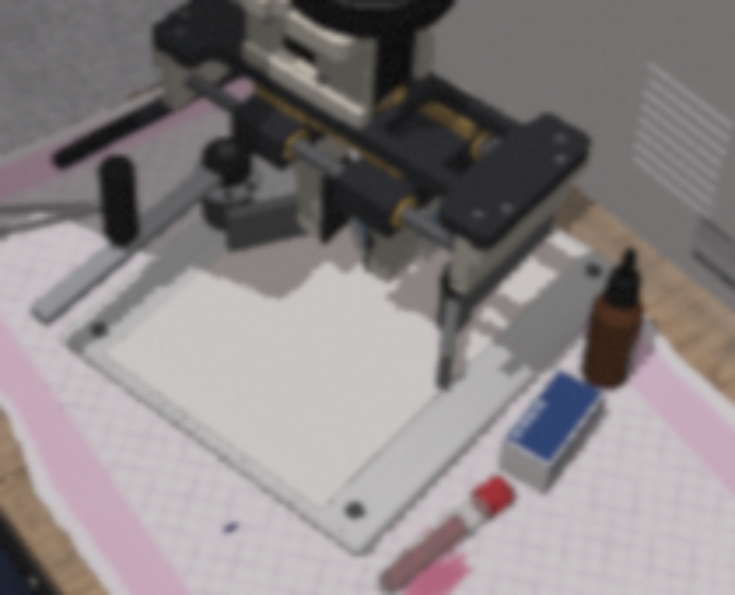

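The pot has gone into the bay ahead of the fingers, the lever still stands open, and the bystanders have not moved. I'll make the last few millimetres slowly and watch the force.

```bash
python3 nudge.py '[{"finger_gap": 0.024,"xyz": [0.002,-0.0006,0]},{"finger_gap": 0.024,"xyz": [0.004,-0.0006,0]},{"finger_gap": 0.024,"xyz": [0.005,-0.0006,0]},{"finger_gap": 0.024,"xyz": [0.005,-0.0006,0]}]'; python3 -c "
from h import *
print(here())"
python3 nudge.py '[{"finger_gap": 0.024,"xyz": [0.001,0,0]},{"finger_gap": 0.024,"xyz": [0.002,0,0]},{"finger_gap": 0.024,"xyz": [0.002,0,0]}]'; python3 -c "
from h import *
print(here())"
```

```text
t: 3.87
eef_pos: [0.5171, 0.0544, 0.0479]
ee_rot: [-3.142, -0.0, 0.24]
force: [1.0, -0.3, -0.3]
width: 0.0244
gripper_force: 0.2
(array([ 0.0093, -0.    ]), np.float64(0.0479), np.float64(-0.001), array([ 0.9, -0.5]), 3.8667)
t: 4.12
eef_pos: [0.5191, 0.0549, 0.0479]
ee_rot: [3.142, -0.0, 0.24]
force: [-0.7, -0.4, -0.1]
width: 0.0241
gripper_force: 0.3
(array([ 0.0114, -0.0001]), np.float64(0.0479), np.float64(-0.001), array([-0.8, -0.2]), 4.1167)
```

```bash
for i in 1 2 3; do python3 nudge.py '[{"finger_gap": 0.024,"xyz": [0.001,0,0]},{"finger_gap": 0.024,"xyz": [0.001,0,0]}]' >/dev/null; python3 -c "
from h import *
print(here())"; done
```

```text
(array([ 0.0124, -0.0001]), np.float64(0.0479), np.float64(-0.001), array([0.5, 0.8]), 4.2833)
(array([ 0.0134, -0.0001]), np.float64(0.0479), np.float64(-0.001), array([ 0.6, -0.4]), 4.45)
(array([ 0.0144, -0.0001]), np.float64(0.0479), np.float64(-0.001), array([-0.1, -1.2]), 4.6167)
```

```bash
for i in 1 2 3; do python3 nudge.py '[{"finger_gap": 0.024,"xyz": [0.001,0,0]},{"finger_gap": 0.024,"xyz": [0.001,0,0]}]' >/dev/null; python3 -c "
from h import *
print(here())"; done
python3 - <<'E'
from h import *
import cv2
f=grab_frame("top")[145:335,185:415]
g=grab_frame("scene")[170:300,250:440]
a=cv2.resize(f,(460,380)); b=cv2.resize(g,(340,233))
o=np.zeros((380,800,3),np.uint8);o[:,:460]=a;o[:233,460:]=b
cv2.imwrite("pics/t3.png",o[:,:,::-1])
E
```

```text
(array([ 0.0153, -0.0001]), np.float64(0.0479), np.float64(-0.001), array([-1.6, -0.3]), 4.7833)
(array([ 0.0155, -0.0002]), np.float64(0.0477), np.float64(-0.001), array([-3.3, -0.3]), 4.95)
(array([ 0.0156, -0.0004]), np.float64(0.0476), np.float64(-0.001), array([-6.7, -0.2]), 5.1167)
```

View pics/t3.png

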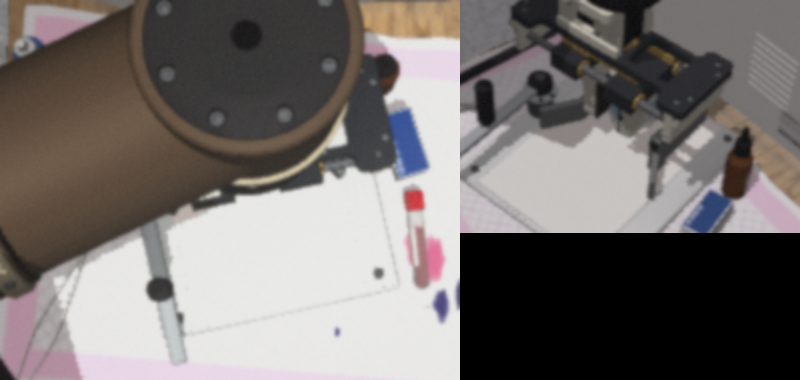

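The force climbed to about 7 N with no further motion, so the pot is seated. I'll back off, rise, and move beside the lever.

```bash
python3 nudge.py '[{"finger_gap": 0.024,"xyz": [-0.015,0,0]},{"finger_gap": 0.024,"xyz": [-0.03,0,0]},{"finger_gap": 0.024,"xyz": [-0.03,0,-0.03]},{"finger_gap": 0.024,"xyz": [-0.03,0,-0.07]},{"finger_gap": 0.024,"xyz": [-0.03,0,-0.11]},{"finger_gap": 0.024,"xyz": [-0.03,0,-0.13]},{"finger_gap": 0.024,"xyz": [-0.03,0,-0.13]}]'
python3 -c "
from h import *
print(here(),rel(-.0714,.125,.18,-np.pi/2))"
```

```text
t: 5.8
eef_pos: [0.4991, 0.0503, 0.1836]
ee_rot: [-3.141, -0.011, 0.241]
force: [0.3, 0.3, -0.9]
width: 0.0237
gripper_force: 0.0
(array([-0.0091,  0.0003]), np.float64(0.1836), np.float64(0.0), array([0.4, 0.2]), 5.8) [-0.0623 -0.1247  0.0036  1.571 ]
```

```bash
python3 nudge.py '[{"finger_gap": 0.01,"xyz": [-0.0623,-0.1247,0.0036],"turn": 1.571},{"finger_gap": 0.01,"xyz": [-0.0623,-0.1247,0.0036],"turn": 1.571},{"finger_gap": 0.01,"xyz": [-0.0623,-0.1247,0.0036],"turn": 1.571},{"finger_gap": 0.01,"xyz": [-0.0623,-0.1247,0.0036],"turn": 1.571},{"finger_gap": 0.01,"xyz": [-0.0623,-0.1247,0.0036],"turn": 1.571},{"finger_gap": 0.01,"xyz": [-0.0623,-0.1247,0.0036],"turn": 1.571},{"finger_gap": 0.01,"xyz": [-0.0623,-0.1247,0.0036],"turn": 1.571},{"finger_gap": 0.01,"xyz": [-0.0623,-0.1247,0.0036],"turn": 1.571},{"finger_gap": 0.01,"xyz": [-0.0623,-0.1247,0.0036],"turn": 1.571},{"finger_gap": 0.01,"xyz": [-0.0623,-0.1247,0.0036],"turn": 1.571},{"finger_gap": 0.01,"xyz": [-0.0623,-0.1247,0.0036],"turn": 1.571},{"finger_gap": 0.01,"xyz": [-0.0623,-0.1247,0.0036],"turn": 1.571},{"finger_gap": 0.01,"xyz": [-0.0623,-0.1247,0.0036],"turn": 1.571},{"finger_gap": 0.01,"xyz": [-0.0623,-0.1247,0.0036],"turn": 1.571}]'
python3 - <<'E'
from h import *
import cv2
print(here(),rel(-.0714,.125,.072,-np.pi/2))
f=grab_frame("top")[145:335,185:415]
g=grab_frame("scene")[170:300,250:440]
a=cv2.resize(f,(460,380)); b=cv2.resize(g,(340,233))
o=np.zeros((380,800,3),np.uint8);o[:,:460]=a;o[:233,460:]=b
cv2.imwrite("pics/t4.png",o[:,:,::-1])
E
```

```text
t: 6.97
eef_pos: [0.4057, 0.1557, 0.1742]
ee_rot: [-3.141, 0.0, -1.338]
force: [0.2, -0.3, -0.3]
width: 0.0099
gripper_force: 0.0
(array([-0.0746,  0.1249]), np.float64(0.1742), np.float64(-1.579), array([ 0.1, -0.3]), 6.9667) [-1.000e-04 -3.200e-03  1.022e-01 -8.400e-03]
```

View pics/t4.png

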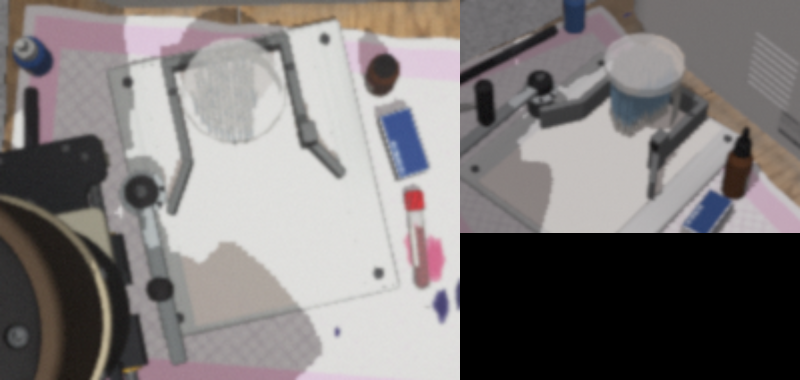

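The pot is upright in the bay, with its rim centre near (235,91) in the 2x crop. I'll check its position and lower beside the knob.

```bash
python3 -c "
from h import *
print(R.T@(ray('top',302.5,190.5,.092)[:2]-C))"
python3 nudge.py '[{"finger_gap": 0.01,"xyz": [0,-0.003,0.035],"turn": -0.008},{"finger_gap": 0.01,"xyz": [0,-0.003,0.07],"turn": -0.008},{"finger_gap": 0.01,"xyz": [0,-0.003,0.095],"turn": -0.008},{"finger_gap": 0.01,"xyz": [0,-0.003,0.102],"turn": -0.008},{"finger_gap": 0.01,"xyz": [0,-0.003,0.102],"turn": -0.008}]'
python3 - <<'E'
from h import *
print(here())
# knob-following TCP targets: TCP behind knob by b, tool heading tangent
b=.020
for a in np.radians([0,15,30,45,60,75,85]):
    k=np.array([.004,.085])+.0755*np.array([-np.cos(a),-np.sin(a)])
    t=k-b*np.array([np.sin(a),-np.cos(a)])
    print(round(np.degrees(a)),rel(t[0],t[1],.072,-np.pi/2+a))
E
```

```text
[0.05729304 0.00105611]
t: 7.48
eef_pos: [0.4075, 0.1552, 0.0708]
ee_rot: [3.138, -0.002, -1.322]
force: [0.3, -0.2, 1.0]
width: 0.01
gripper_force: 0.0
(array([-0.073,  0.124]), np.float64(0.0708), np.float64(-1.563), array([ 0.2, -0.3]), 7.4833)
0 [ 0.019  -0.0013 -0.0012  0.0081]
15 [ 0.0392  0.0015 -0.0012 -0.2537]
30 [ 0.0595 -0.0011 -0.0012 -0.5155]
45 [ 0.0784 -0.0088 -0.0012 -0.7773]
60 [ 0.0946 -0.0211 -0.0012 -1.0391]
75 [ 1.0710e-01 -3.7200e-02 -1.2000e-03 -1.3009e+00]
85 [ 1.1290e-01 -4.9500e-02 -1.2000e-03 -1.4754e+00]
```

The pot is home: measured x is 57 mm against a nominal 56. Next I'll swing the lever.

```bash
python3 nudge.py '[{"finger_gap": 0.01,"xyz": [0.010,-0.001,0],"turn": 0.008},{"finger_gap": 0.01,"xyz": [0.019,-0.0013,0],"turn": 0.008},{"finger_gap": 0.01,"xyz": [0.0257,-0.0002,0],"turn": -0.08},{"finger_gap": 0.01,"xyz": [0.0325,0.0008,0],"turn": -0.167},{"finger_gap": 0.01,"xyz": [0.0392,0.0015,0],"turn": -0.254},{"finger_gap": 0.01,"xyz": [0.046,0.001,0],"turn": -0.341},{"finger_gap": 0.01,"xyz": [0.0528,0.0003,0],"turn": -0.428},{"finger_gap": 0.01,"xyz": [0.0595,-0.0011,0],"turn": -0.515},{"finger_gap": 0.01,"xyz": [0.0658,-0.0033,0],"turn": -0.602},{"finger_gap": 0.01,"xyz": [0.0722,-0.006,0],"turn": -0.69},{"finger_gap": 0.01,"xyz": [0.0784,-0.0088,0],"turn": -0.777},{"finger_gap": 0.01,"xyz": [0.0784,-0.0088,0],"turn": -0.777}]'
python3 - <<'E'
from h import *
print(here())
b=.018
for a in np.radians([45,50,55,60,65,70,75,80,85,88]):
    k=np.array([.004,.085])+.0755*np.array([-np.cos(a),-np.sin(a)])
    t=k-b*np.array([np.sin(a),-np.cos(a)])
    print(round(np.degrees(a)),rel(t[0],t[1],.072,-np.pi/2+a))
E
```

```text
t: 8.48
eef_pos: [0.4376, 0.0817, 0.0739]
ee_rot: [-3.139, -0.002, -0.542]
force: [0.2, 0.2, -0.4]
width: 0.0101
gripper_force: 0.0
(array([-0.0613,  0.0455]), np.float64(0.0739), np.float64(-0.783), array([0.2, 0.1]), 8.4833)
45 [0.0002 0.0014 0.0019 0.0019]
50 [ 0.0069  0.0027  0.0019 -0.0854]
55 [ 0.0136  0.0034  0.0019 -0.1726]
60 [ 0.0204  0.0035  0.0019 -0.2599]
65 [ 0.0271  0.003   0.0019 -0.3472]
70 [ 0.0338  0.002   0.0019 -0.4344]
75 [ 4.040e-02  3.000e-04  1.900e-03 -5.217e-01]
80 [ 0.0468 -0.0019  0.0019 -0.609 ]
85 [ 0.053  -0.0046  0.0019 -0.6962]
88 [ 0.0566 -0.0065  0.0019 -0.7486]
```

```bash
python3 nudge.py '[{"finger_gap": 0.01,"xyz": [0.0069,0.0027,0.002],"turn": -0.085},{"finger_gap": 0.01,"xyz": [0.0136,0.0034,0.002],"turn": -0.173},{"finger_gap": 0.01,"xyz": [0.0204,0.0035,0.002],"turn": -0.26},{"finger_gap": 0.01,"xyz": [0.0271,0.003,0.002],"turn": -0.347},{"finger_gap": 0.01,"xyz": [0.0338,0.002,0.002],"turn": -0.434},{"finger_gap": 0.01,"xyz": [0.0404,0.0003,0.002],"turn": -0.522},{"finger_gap": 0.01,"xyz": [0.0468,-0.0019,0.002],"turn": -0.609},{"finger_gap": 0.01,"xyz": [0.053,-0.0046,0.002],"turn": -0.696},{"finger_gap": 0.01,"xyz": [0.0566,-0.0065,0.002],"turn": -0.749},{"finger_gap": 0.01,"xyz": [0.0566,-0.0065,0.002],"turn": -0.749}]'
python3 - <<'E'
from h import *
import cv2
print(here())
g=grab_frame("scene")[170:300,250:440]
cv2.imwrite("pics/s5.png",cv2.resize(g,None,fx=3.5,fy=3.5)[:,:,::-1])
E
```

```text
t: 9.32
eef_pos: [0.4892, 0.0585, 0.0714]
ee_rot: [-3.141, -0.002, 0.203]
force: [0.6, -0.1, 0.4]
width: 0.0102
gripper_force: 0.0
(array([-0.0168,  0.0106]), np.float64(0.0714), np.float64(-0.038), array([ 0.5, -0.3]), 9.3167)
```

View pics/s5.png

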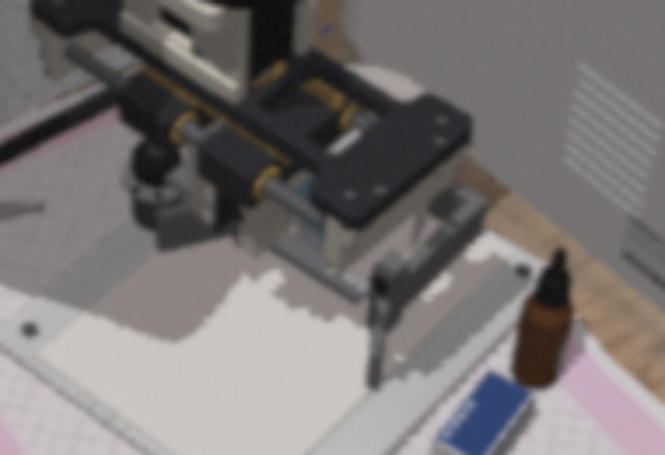

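The bar now lies across the mouth, with its end at the stop block near (365,285). I'll retreat and check.

```bash
python3 nudge.py '[{"finger_gap": 0.01,"xyz": [-0.02,0,0]},{"finger_gap": 0.01,"xyz": [-0.04,0,0]},{"finger_gap": 0.01,"xyz": [-0.04,0,-0.04]},{"finger_gap": 0.01,"xyz": [-0.04,0,-0.08]},{"finger_gap": 0.01,"xyz": [-0.04,0,-0.12]},{"finger_gap": 0.01,"xyz": [-0.04,-0.04,-0.13]},{"finger_gap": 0.01,"xyz": [-0.04,-0.08,-0.13]},{"finger_gap": 0.01,"xyz": [-0.04,-0.12,-0.13]},{"finger_gap": 0.01,"xyz": [-0.04,-0.16,-0.13]},{"finger_gap": 0.01,"xyz": [-0.04,-0.2,-0.13]},{"finger_gap": 0.01,"xyz": [-0.04,-0.2,-0.13]},{"finger_gap": 0.01,"xyz": [-0.04,-0.2,-0.13]}]'
python3 - <<'E'
from h import *
import cv2
print(here())
f=grab_frame("top")[145:335,185:415]
cv2.imwrite("pics/t6.png",cv2.resize(f,None,fx=3.15,fy=3.15,interpolation=cv2.INTER_CUBIC)[:,:,::-1])
E
```

```text
t: 10.37
eef_pos: [0.4074, 0.2478, 0.2006]
ee_rot: [-3.141, -0.0, 0.203]
force: [-0.2, -0.6, -0.8]
width: 0.0099
gripper_force: 0.0
(array([-0.051,  0.214]), np.float64(0.2006), np.float64(-0.038), array([-0.4, -0.6]), 10.3667)
```

View pics/t6.png

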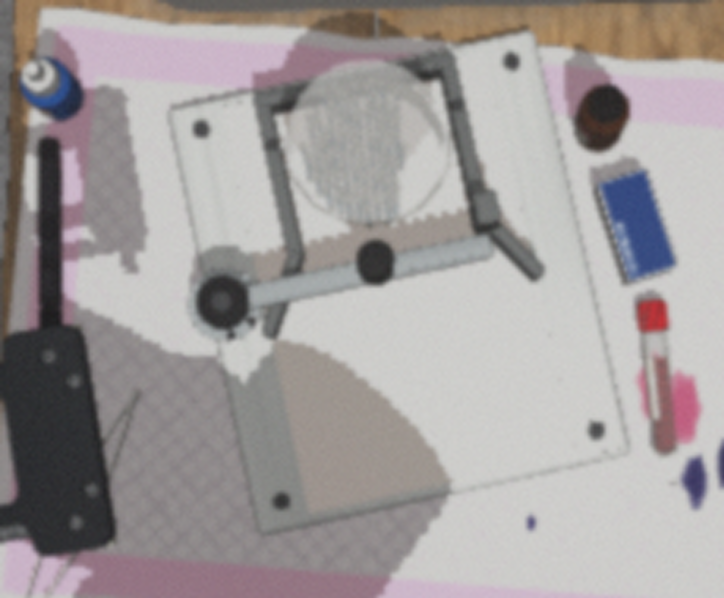

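Run:
```python
from h import *
k=R.T@(zc(375,262,.106)[:2]-C); p=R.T@(zc(368,144,.092)[:2]-C)
d=k-[.004,.085]; print("knob",k,"angle",np.arctan2(-d[1],-d[0]),"pot",p)
```

```text
knob [0.00180653 0.01053634] angle 1.5413479706877393 pot [0.05719084 0.00207865]
```

```bash
python3 -c "
from station import arm, probe_bus, grab_frame, camera_params
print(arm.job_done())"
```

```text
the job is handed in; nothing more can be done
None
```

The pot is upright and fully home in the bay, the lever is at its second stop with the bar across the mouth, the bystanders look unmoved, the hand is clear, and I handed the job in at about 10 s; no verdict came back.

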